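# Close up the tilt-out bin run on the gym shelf

## Task

The kettlebell is standing in the gap between two tilt-out bin units on the shelf. Lift it out and set it down gently, upright, in the shallow tray on top of the screwed-down unit, and close the gap by butting the loose unit (the one with the carrying rib on top) flush against the side of the screwed-down one, bin fronts facing the same way and in line. Leave the shaker, the grip trainer and the collar where they are, and do not tip the kettlebell over.

Things in the scene. Friction and masses are not known exactly. Their poses are not given: they have to be found in the camera images.
- fixed_bin: Bin unit screwed to the shelf, with a tray on top (no rib). Grey housing 140 mm wide (y), deck 70 mm up, plain square side walls (x -75 to +59 mm); white tilt-out bin front, shut, on its +x face out to x = +75 mm. Origin: under the middle of the footprint, on the shelf; x out of the bin front, z up. The loose unit may start on its +y or -y side.
- tray (a point): Middle of the floor of the tray on the screwed-down unit: 70 mm above that unit's origin and 8 mm behind it (-x). The tray measures 118 mm (x) by 124 mm (y) inside; its rim is 10 mm high and 8 mm thick.
- loose_bin: Loose bin unit, same footprint, 0.4 to 0.85 kg, on the shelf 120 to 140 mm from the other (face to face), turned up to 0.2 rad to it, a rib on top. Grey housing 140 mm wide (y), deck 70 mm up, plain square side walls (x -75 to +59 mm); white tilt-out bin front, shut, on its +x face out to x = +75 mm. Origin: under the middle of the footprint, on the shelf; x out of the bin front, z up.
- rib (a point): Middle of the carrying rib on the loose unit, 88 mm above that unit's origin and 8 mm behind it (-x). The rib is a plain upright bar 90 mm long (x), 14 mm thick (y), from the deck at 70 mm up to 107 mm: grip it across y from above and slide the unit.
- kettlebell: Small black vinyl kettlebell, 0.55 to 0.9 kg, 132 mm high: belly 76 mm in diameter, flat foot 60 mm. Origin: centre of the foot's underside; z up. Handle: a 20 mm thick bar along the body's y axis, straight for 52 mm, its centre line 122 mm up, 40 mm free below it. Starts upright on the shelf in the middle of the gap, its yaw varying.
- shaker: Bystander: green shaker with a black twist cap, 86 mm in diameter, 187 mm high, loose, upright. Origin: centre of its underside.
- trainer: Bystander: grey grip trainer lying on the shelf, 140 mm long, 82 mm wide, 22 mm high, loose. Origin: on the shelf, near its middle; x along its length.
- collar: Bystander: red plastic collar lying flat, 72 mm in diameter, 28 mm high, loose. Origin: centre of its underside.
- loose_front_left (a point): Reference point on the loose bin unit's +y side wall near its front end, 35 mm above the shelf: 70 mm along +y and 58 mm in front (+x) of the unit's origin.
- loose_front_right (a point): Reference point on the loose bin unit's -y side wall near its front end, 35 mm above the shelf: 70 mm along -y and 58 mm in front (+x) of the unit's origin.
- loose_back_left (a point): Reference point on the loose bin unit's +y side wall near its back end, 35 mm above the shelf: 70 mm along +y and 74 mm behind (-x) of the unit's origin.
- loose_back_right (a point): Reference point on the loose bin unit's -y side wall near its back end, 35 mm above the shelf: 70 mm along -y and 74 mm behind (-x) of the unit's origin.
There are look-alikes about, which are no part of the job. Leave any brown or turquoise look-alike of the loose_bin alone.

How it is judged:
By the outcome, as a careful person would: the job done as asked, in the order asked, and still so for the second after the job is handed in, with the robot touching nothing.
It also fails if it takes over 58 s, if anything falls off the work surface, if the arm or the gripper's body presses on something with over 40 N, if the wrist force passes 120 N, or if a joint passes its speed limit or range.

## Robot

A 7-joint arm with a two-finger parallel gripper is mounted at the origin on the work surface. World frame = base frame: x ahead of the robot, y to its left, z up, the work surface at z = 0. Lengths are in m, angles in rad, forces in N, time in s.
With the tool pointing down it reaches from about 0.4 to 0.925 m from the base axis. Payload 4.1 kg.
Tool frame: the origin (TCP) lies between the finger pads; the fingertips stand 8 mm ahead of it and the grasp point (between the pads) lies 11 mm behind it; z points along the fingers, y is the line along which they close (so a half turn about z gives the same grasp; the last joint's range is limited). The gripper opens to 85 mm and grips with 20 to 120 N. Pads are 22 mm wide; open, the fingers measure 114 mm over their backs; the gripper's body (76 mm by 85 mm) begins 54 mm behind the grasp point. The pads swing forward as they close: fully open they stand 13 mm farther back than shut.
Start: joints at [-1.275, 0.398, 0.045, 1.537, -0.019, 1.207, -0.051], TCP at [0.25, 0.6, 0.239] pointing down, gripper open.
Joint ranges: [-2.82, 2.82], [-0.49, 2.23], [-1.37, 1.46], [0, 2.46], [-1.36, 4.5], [0.23, 2], [-2.94, 2.94]. Speed limits (rad/s): [2.57, 2.57, 3.14, 3.14, 3.14, 3.14, 3.14].

## Interface

Orientations are given as a rotation vector (axis times angle).
In Python, from rig import manip gives the robot as it stands. Calls block until the motion is done:
- manip.reach(position, orientation): joint-space move of the TCP to a pose.
- manip.move_linear(position, attitude=None, feed=0.15, guard=None): straight line of the TCP; attitude=None keeps the orientation; feed is the mean speed in m/s. With guard (N) it stops when the force on the tool has changed by that much, and returns True; else False.
- manip.move_j(angles): joint-space move.
- manip.ungrasp() and manip.close_gripper(grasp_force=None): open the fingers fully, or close them until they stop; grasp_force is the grip in N (None keeps the last).
- manip.pause(seconds).
- manip.ik(position, orientation): joint angles nearest the present ones, or None.
- manip.sense(): the state.
- manip.read_camera(name): name is "scene" or "top" or "wrist"; returns the picture (420x560x3 uint8, red, green, blue); there is no depth.
- manip.camera_params(name): a dict with "mtx" (3x3 intrinsics, pixels), "R" (3x3) and "t" (3): a world point X has camera coordinates R X + t; the wrist camera has in their place "hand_eye" (4x4, takes a point from camera to tool coordinates, whose origin is the TCP and whose axes are the flange's). Camera axes: x right, y down, z forward; pixel columns grow to the right and rows downward; lengths in m; the calibration is good to about 2 mm. A picture is of the moment at which its call begins: read the wrist's pose just before it. camera_params takes no time and is no camera call.
A pose or a line that the arm cannot do raises manip.IKError and nothing moves.
- manip.hand_in(): hands the job in; it is judged then, once.
The state is a dict: "clock": time; "joint_pos": joint angles; "qd": joint speeds; "joint_efforts": joint torques, N m; "ee_pos": TCP position; "eef_rot": TCP orientation; "force": force on the tool from outside, world axes, zero at the start; "ft_torque": the same for the moment, N m; "opening": opening from 0.0 (shut) to 1.0 (fully open); "grip_force": force on a finger pad.
Only numpy, scipy, OpenCV 4.12 (cv2) and the standard library are available. Lean on these libraries where they do the work, as an engineer would, in place of code of your own. Each camera call takes 0.05 s, during which the arm holds its last target. There are 200 camera calls.

## Working session

There is one attempt and no reset: what is moved stays moved. The work goes in short steps, each a Python script; the robot and the scene stay as the last script left them, time stands still between calls to the robot, and variables do not carry over. Pictures are saved under pics/ and viewed, at most 10 in all, crops included, and the job is handed in when it is done.

```bash
mkdir -p pics; python3 - <<'E'
from rig import manip
import cv2,numpy as np
for n in("scene","top"):
    im=manip.read_camera(n); cv2.imwrite(f"pics/{n}0.png",cv2.cvtColor(im,cv2.COLOR_RGB2BGR))
    p=manip.camera_params(n); print(n,p["mtx"].tolist(),np.round(p["R"],4).tolist(),p["t"], -p["R"].T@p["t"])
print(manip.camera_params("wrist")); print(manip.sense())
E
```

```text
scene [[510.43445118905095, 0.0, 279.2755937468102], [0.0, 510.43445118905095, 211.02647220202485], [0.0, 0.0, 1.0]] [[0.731, 0.6823, -0.0105], [0.5774, -0.6267, -0.5233], [-0.3636, 0.3765, -0.8521]] [-0.40712817 -0.27250123  1.89877804] [ 1.14544475 -0.60782953  1.47100915]
top [[544.3383171686903, 0.0, 276.9426748157228], [0.0, 544.3383171686903, 213.99933571120607], [0.0, 0.0, 1.0]] [[0.0182, -0.9998, -0.0127], [-0.9964, -0.017, -0.0834], [0.0831, 0.0142, -0.9964]] [-0.00462518  0.55798169  1.63982448] [ 0.41969112 -0.01834039  1.68045002]
{'mtx': array([[290.19312985,   0.        , 279.26629761],
       [  0.        , 290.19312985, 218.688964  ],
       [  0.        ,   0.        ,   1.        ]]), 'hand_eye': array([[ 8.88053305e-05, -9.64065424e-01, -2.65664922e-01,
         6.78636183e-02],
       [ 9.99999059e-01, -2.78097478e-04,  1.34345704e-03,
         6.00175495e-05],
       [-1.36906123e-03, -2.65664791e-01,  9.64064492e-01,
        -1.34503117e-01],
       [ 0.00000000e+00,  0.00000000e+00,  0.00000000e+00,
         1.00000000e+00]])}
{'clock': 0.1, 'joint_pos': array([-1.27502418,  0.39914619,  0.04502919,  1.53774471, -0.01871994,
        1.20688841, -0.05071559]), 'qd': array([ 0.00014196, -0.00026237, -0.00048596, -0.0044714 , -0.00114934,
        0.00149297,  0.00218814]), 'joint_efforts': array([ 3.24995504e-03, -4.76261079e+01,  1.37006018e+00, -2.54950511e+01,
        1.20378649e-02,  4.95143511e-03,  2.75889170e-05]), 'ee_pos': array([0.24974403, 0.59951321, 0.23835312]), 'eef_rot': array([-6.15891491e-01, -3.08037870e+00,  2.74543923e-03]), 'force': array([ 0.14377329,  0.60313044, -0.03426258]), 'ft_torque': array([ 0.03898883, -0.08114141, -0.01818472]), 'grip_force': 0.0, 'opening': 1.0018439233606153}
```

View pics/scene0.png

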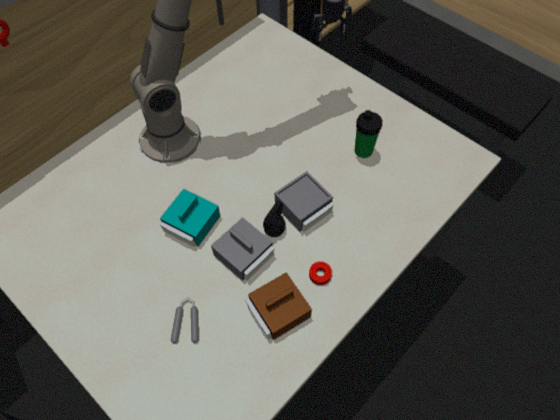

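View pics/top0.png

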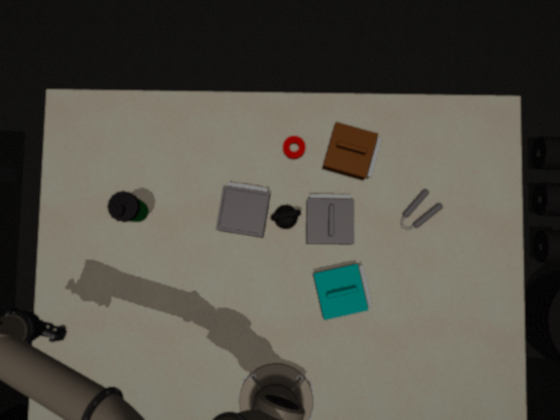

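Both views show the grey fixed unit (top px ~244,210), the kettlebell (286,216) and the loose ribbed unit (331,219). All fronts face up in the image (+x). The next step is enlarged crops.

```bash
python3 - <<'E'
import cv2
a=cv2.imread("pics/top0.png")[170:260,205:365]; a=cv2.resize(a,None,fx=5,fy=5,interpolation=cv2.INTER_CUBIC)
b=cv2.imread("pics/scene0.png")[165:285,200:345]; b=cv2.resize(b,None,fx=5,fy=5,interpolation=cv2.INTER_CUBIC)
cv2.imwrite("pics/topc.png",cv2.convertScaleAbs(a,alpha=1.8)); cv2.imwrite("pics/scenec.png",cv2.convertScaleAbs(b,alpha=1.8))
E
```

```text
(no output)
```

View pics/topc.png

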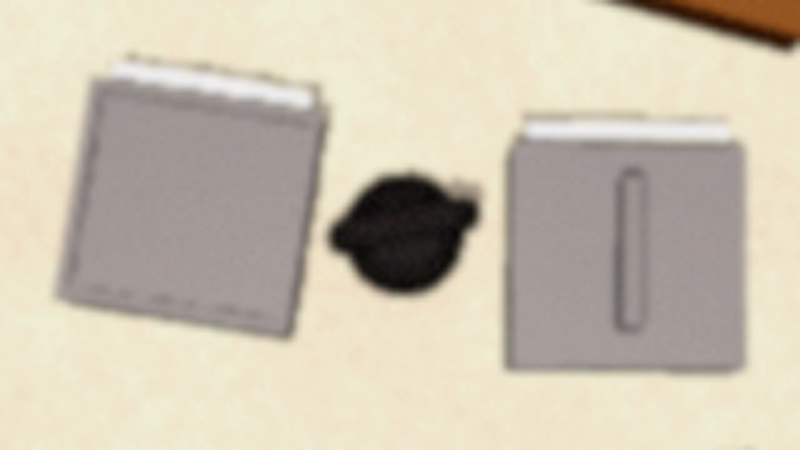

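View pics/scenec.png

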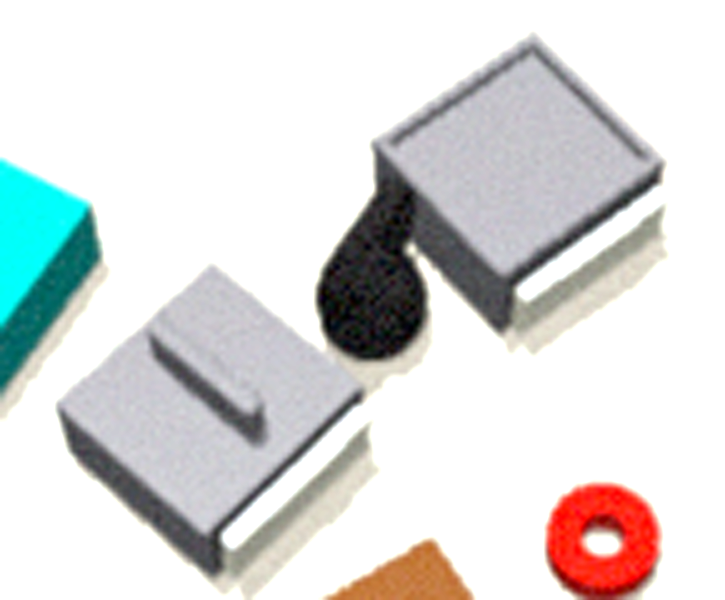

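Top crop: the tray corners are at (57,297), (292,337), (325,108) and (95,80). The loose deck corners are at (507,368), (743,371), (745,143) and (508,140). The handle ends are at (332,237) and (477,207). The scene crop shows the same corners, so I can triangulate them.

```bash
cat > h.py <<'E'
import numpy as np,cv2
from rig import manip
from scipy.spatial.transform import Rotation as Ro
def cam(n,s=None):
    p=manip.camera_params(n)
    if n!="wrist": return p["mtx"],p["R"],p["t"]
    T=np.eye(4);T[:3,:3]=Ro.from_rotvec(s["eef_rot"]).as_matrix();T[:3,3]=s["ee_pos"]
    M=np.linalg.inv(T@p["hand_eye"]); return p["mtx"],M[:3,:3],M[:3,3]
def proj(c,X):
    X=np.atleast_2d(X)@c[1].T+c[2]; X=X@c[0].T; return X[:,:2]/X[:,2:]
def tri(obs): # [(cam,(u,v)),...]
    A=[]
    for (K,R,t),(u,v) in obs:
        P=K@np.c_[R,t]; A+=[u*P[2]-P[0],v*P[2]-P[1]]
    X=np.linalg.svd(np.array(A))[2][-1]; return X[:3]/X[3]
def onplane(c,uv,z):
    K,R,t=c; C=-R.T@t; d=R.T@np.linalg.solve(K,[uv[0],uv[1],1]); return C+d*(z-C[2])/d[2]
def down(phi): # closing (tool y) line at angle phi in world xy
    y=np.array([np.cos(phi),np.sin(phi),0]);z=np.array([0,0,-1.]);x=np.cross(y,z)
    return Ro.from_matrix(np.c_[x,y,z]).as_rotvec()
E
python3 - <<'E'
from h import *
ct,cs=cam("top"),cam("scene")
T=lambda p:(np.array(p)+.5)/5-.5+[205,170]
S=lambda p:(np.array(p)+.5)/5-.5+[200,165]
# order: back+y, back-y, front-y, front+y
obs={"fixed":([(57,297),(292,337),(325,108),(95,80)],[(533,37),(375,145),(505,278),(662,165)]),
"loose":([(507,368),(743,371),(745,143),(508,140)],[(212,267),(60,405),(218,530),(360,393)]),
"rib":([(631,172),(628,328)],[(260,404),(157,327)])}
for n,(a,b) in obs.items():
    X=np.array([tri([(ct,T(p)),(cs,S(q))]) for p,q in zip(a,b)]); print(n,np.round(X,4).tolist())
    if n!="rib":
        d=(X[2]+X[3]-X[0]-X[1]); yaw=np.arctan2(d[1],d[0]); l=X[0]+X[3]-X[1]-X[2]
        o=X.mean(0)+0.008*np.array([np.cos(yaw),np.sin(yaw),0])
        print(" yaw",yaw,np.arctan2(-l[0],l[1]),"origin",o,"len",np.hypot(*d[:2])/2,np.hypot(*l[:2])/2)
        for nm,c,px,f in(("top",ct,a,T),("scene",cs,b,S)):
            Y=np.array([onplane(c,f(p),.08 if n=="fixed" else .07) for p in px]); d=(Y[2]+Y[3]-Y[0]-Y[1]);l=Y[0]+Y[3]-Y[1]-Y[2];print("  plane",nm,Y.mean(0),np.arctan2(d[1],d[0]),np.arctan2(-l[0],l[1]))
h=[onplane(ct,T(p),.122) for p in((332,237),(477,207))];print("handle",h,np.arctan2(*(h[0]-h[1])[[1,0]]),(h[0]+h[1])/2)
print("belly",onplane(ct,T((403,236)),.045),onplane(cs,S((372,305)),.045))
E
```

```text
fixed [[0.5073, 0.1857, 0.0683], [0.4874, 0.0473, 0.069], [0.622, 0.0285, 0.0755], [0.6375, 0.1664, 0.0671]]
 yaw -0.14274517626152658 -0.12712314427658175 origin [0.57145172 0.10581538 0.06998331] len 0.1337909091413481 0.13928814086448355
  plane top [0.56154385 0.10475412 0.08      ] -0.13429454729334492 -0.12834061982108966
  plane scene [0.56893338 0.10330122 0.08      ] -0.14477266990643364 -0.13599643911455378
loose [[0.4698, -0.0832, 0.054], [0.4716, -0.2216, 0.0582], [0.6078, -0.2193, 0.069], [0.6052, -0.0835, 0.0547]]
 yaw 0.007223996988306716 0.016098205028111344 origin [ 0.54659698 -0.15182783  0.05894599] len 0.13582519606586554 0.13718145198988735
  plane top [ 0.53707152 -0.15220145  0.07      ] 0.0035250079162527006 0.0045118898283688594
  plane scene [ 0.54448307 -0.15453271  0.07      ] 0.01808147366989968 0.01026690489405018
rib [[0.5836, -0.151, 0.1056], [0.4934, -0.1515, 0.0924]]
handle [array([0.54079903, 0.02071674, 0.122     ]), array([ 0.55951649, -0.06227761,  0.122     ])] 1.7926121843314626 [ 0.55015776 -0.02078044  0.122     ]
belly [ 0.54812158 -0.02013452  0.045     ] [ 0.56195176 -0.02958668  0.045     ]
```

```bash
python3 - <<'E'
from h import *
s=manip.sense()
manip.move_linear([0.25,0.6,0.38],feed=0.3)
cands=[(0.222,),(0.222+np.pi,)]
best=None
for phi in(0.222,0.222-np.pi):
    q=manip.ik([0.55,-0.02,0.36],down(phi)); print(phi,q)
    if q is not None and (best is None or np.abs(q-manip.sense()["joint_pos"]).max()<best[0]): best=(np.abs(q-manip.sense()["joint_pos"]).max(),phi)
phi=best[1];print(best)
ims=[]
for i,p in enumerate([(0.55,0.04,0.36),(0.55,-0.06,0.36)]):
    manip.reach(p,down(phi)); manip.pause(0.3); s=manip.sense(); im=manip.read_camera("wrist")
    np.savez(f"w{i}.npz",im=im,ee_pos=s["ee_pos"],eef_rot=s["eef_rot"]); cv2.imwrite(f"pics/w{i}.png",cv2.convertScaleAbs(im[:,:,::-1],alpha=1.5))
    print(s["clock"],s["ee_pos"],s["joint_pos"])
E
```

```text
0.222 [-0.70401481  0.19483148  0.78698358  1.61058431 -0.13973192  1.39428492
  0.32011096]
-2.919592653589793 [-1.01119248  0.35010328  1.27461458  1.61552069 -0.337807    1.42830749
 -2.6242566 ]
(np.float64(0.7337576843338426), 0.222)
3.2833 [0.55002638 0.04040064 0.35994757] [-0.7291748   0.18354661  0.68198816  1.60642605 -0.11712839  1.3933127
  0.1879733 ]
4.1167 [ 0.55019937 -0.05857761  0.35986518] [-0.59385658  0.19564033  0.74109433  1.60342198 -0.1338939   1.39479741
  0.38574302]
```

View pics/w0.png

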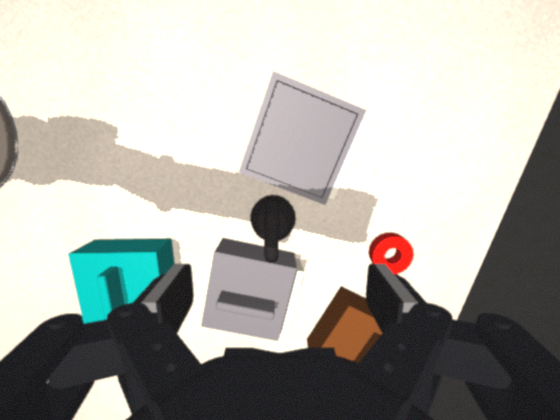

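View pics/w1.png

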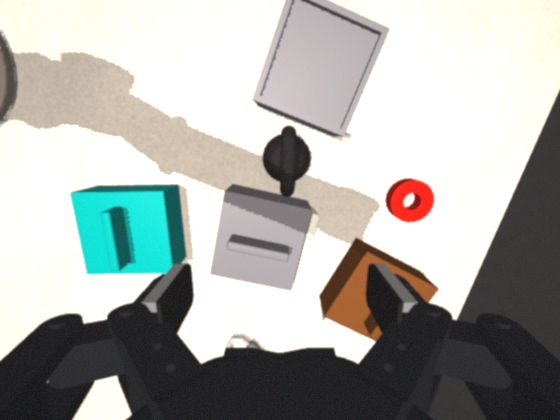

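Both wrist views show the fixed unit, kettlebell and loose unit: w0 at (303,137), (272,217) and (250,290), w1 at (320,65), (287,158) and (263,237). One enlarged composite will give finer pixel positions.

```bash
python3 - <<'E'
import cv2,numpy as np
a=cv2.imread("pics/w0.png")[60:345,185:385];b=cv2.imread("pics/w1.png")[0:300,200:400]
f=lambda x:cv2.resize(x,None,fx=2,fy=2,interpolation=cv2.INTER_CUBIC)
A=f(a);A=np.vstack([A,np.zeros((600-len(A),400,3),np.uint8)])
cv2.imwrite("pics/wc.png",cv2.convertScaleAbs(np.hstack([A,f(b)]),alpha=0.85))
E
```

```text
(no output)
```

View pics/wc.png

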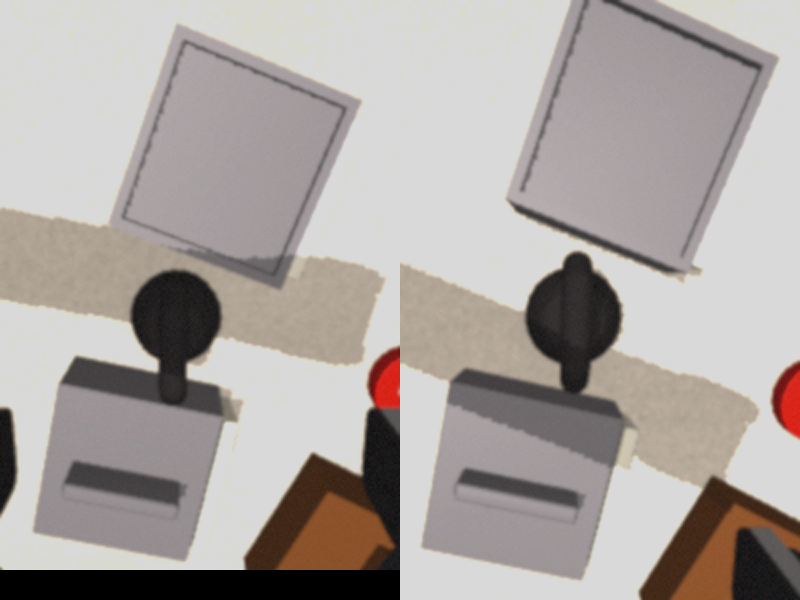

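```bash
cat > fit.py <<'E'
from h import *
from scipy.optimize import least_squares
c0,c1=[cam("wrist",np.load(f"w{i}.npz")) for i in(0,1)]
ct,cs=cam("top"),cam("scene")
T=lambda p:(np.array(p)+.5)/5-.5+[205,170]
S=lambda p:(np.array(p)+.5)/5-.5+[200,165]
W0=lambda p:(np.array(p)+.5)/2-.5+[185,60]
W1=lambda p:(np.array(p)+.5)/2-.5+[0,0]
C={'t':(ct,T),'s':(cs,S),'0':(c0,W0),'1':(c1,W1)}
N=None
obs={"fixed":dict(t=[(57,297),(292,337),(325,108),(95,80)],s=[(533,37),(375,145),(505,278),(662,165)],
 **{'0':[(178,25),(110,224),(281,289),(361,100)],'1':[N,(507,200),(690,272),(778,58)]}),
"loose":dict(t=[(507,368),(743,371),(745,143),(508,140)],s=[(212,267),(60,405),(218,530),(360,393)],
 **{'0':[(62,384),(34,531),(187,560),(223,415)],'1':[(450,384),(422,547),(583,579),(624,418)]})}
def run(n,use,fz=None):
    o=obs[n]; base=np.array([(-.075,.07),(-.075,-.07),(.059,-.07),(.059,.07)])
    def res(v,split=False):
        c,s=np.cos(v[2]),np.sin(v[2]); z=v[3] if fz is None else fz
        P=np.c_[base@np.array([[c,s],[-s,c]])+v[:2],np.full(4,z)]
        r=[];d={}
        for k in use:
            cm,f=C[k]; 
            q=[proj(cm,P[i])[0]-f(o[k][i]) for i in range(4) if o[k][i] is not None]
            d[k]=np.mean(q,0).round(2); r+=list(np.ravel(q)*(1))
        return d if split else np.array(r)
    f=least_squares(res,[.55,0,0,.07]); print(n,use,fz,f.x.round(4),"rms px",np.sqrt(np.mean(f.fun**2)).round(2),res(f.x,True)); return f.x
for n,z in(("fixed",.08),("loose",.07)):
    run(n,"01");run(n,"01",z);run(n,"t01",z);run(n,"t",z);run(n,"s",z)
print("rib",[tri([(c0,W0(a)),(c1,W1((b[0],b[1])))+0*() if 0 else (c1,W1(b))]).round(4) for a,b in(((64,492),(457,491)),((179,512),(577,517)))])
print("handle -y end",tri([(c0,W0((172,393))),(c1,W1((574,384)))]))
for p in((578,260),(574,384)): print(onplane(c1,W1(p),.122))
print("belly",tri([(c0,W0((176,316))),(c1,W1((573,316)))]))
E
sed -i 's/^W1=.*/W1=lambda p:(np.array(p)-[400,0]+.5)\/2-.5+[200,0]/; s/(c1,W1((b\[0\],b\[1\])))+0\*() if 0 else //' fit.py; python3 fit.py
```

```text
fixed 01 None [ 0.5732  0.1087 -0.1343  0.0742] rms px 0.36 {'0': array([ 0.05, -0.25]), '1': array([-0.07,  0.32])}
fixed 01 0.08 [ 0.5727  0.1079 -0.1355  0.07  ] rms px 0.84 {'0': array([-0.12,  0.15]), '1': array([0.13, 0.04])}
fixed t01 0.08 [ 0.5723  0.1075 -0.1343  0.07  ] rms px 1.02 {'t': array([-1.28, -0.99]), '0': array([-0.44,  0.39]), '1': array([-0.18,  0.29])}
fixed t 0.08 [ 0.5695  0.1037 -0.1313  0.07  ] rms px 0.44 {'t': array([-0., -0.])}
fixed s 0.08 [ 0.5767  0.1024 -0.1387  0.07  ] rms px 0.62 {'s': array([ 0.  , -0.04])}
loose 01 None [ 0.5481 -0.1537  0.0098  0.0613] rms px 0.52 {'0': array([-0.13, -0.29]), '1': array([0.13, 0.29])}
loose 01 0.07 [ 0.548  -0.1498  0.0098  0.07  ] rms px 1.06 {'0': array([-0.25,  0.39]), '1': array([ 0.25, -0.13])}
loose t01 0.07 [ 0.5477 -0.1502  0.0089  0.07  ] rms px 1.0 {'t': array([-0.65, -0.88]), '0': array([-0.51,  0.53]), '1': array([-0.03,  0.02])}
loose t 0.07 [ 0.5451 -0.1522  0.0041  0.07  ] rms px 0.19 {'t': array([0., 0.])}
loose s 0.07 [ 0.5523 -0.154   0.0193  0.07  ] rms px 1.23 {'s': array([ 0.01, -0.07])}
rib [array([ 0.4968, -0.1496,  0.109 ]), array([ 0.5857, -0.1545,  0.0982])]
handle -y end [ 0.56008596 -0.05894539  0.09653297]
[0.543794   0.02072533 0.122     ]
[ 0.55904789 -0.0547244   0.122     ]
belly [ 0.55188624 -0.01743298  0.03489295]
```

```bash
python3 - <<'E'
from h import *
o=down(0.20)
manip.reach([0.551,-0.018,0.25],o)
g=manip.move_linear([0.551,-0.018,0.111],feed=0.12,guard=10); print("down",g)
manip.close_gripper(60); s=manip.sense(); print(s["clock"],s["opening"],s["grip_force"],s["force"],s["ee_pos"])
manip.move_linear([0.551,-0.018,0.215],feed=0.08); manip.pause(.2)
s=manip.sense(); print(s["clock"],s["opening"],s["force"],s["ft_torque"])
im=manip.read_camera("wrist"); 
sc=manip.read_camera("scene")[165:285,200:345]
sc=cv2.resize(sc,None,fx=3.5,fy=3.5)
v=np.zeros((420,290+sc.shape[1],3),np.uint8); v[:,:290]=im[:,135:425]; v[:,290:]=sc[:420]
cv2.imwrite("pics/lift.png",cv2.convertScaleAbs(v[:,:800,::-1],alpha=1.6))
E
```

```text
down False
6.6417 0.213432101093262 58.510528206825256 [0.35467548 0.82243771 0.55193691] [ 0.55153614 -0.01787525  0.11128362]
8.2917 0.21301632324202277 [ 0.04827447  0.33962918 -8.00453453] [-0.01230202 -0.00899399 -0.05901686]
```

View pics/lift.png

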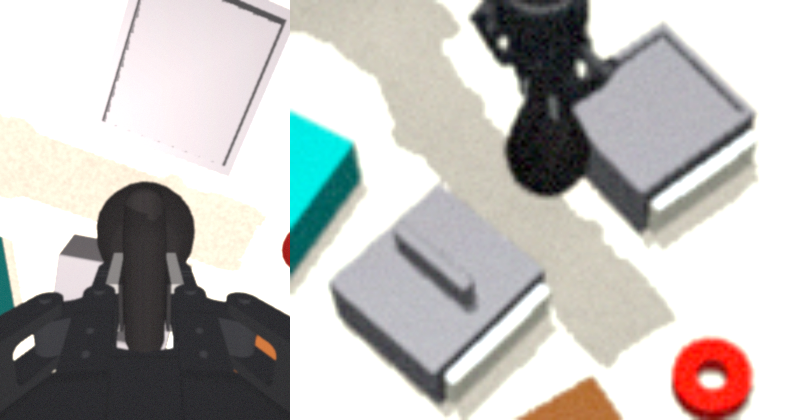

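The kettlebell is held upright and clear of the shelf, with the handle centred between the pads and about 8 N of load. Next it goes into the tray.

```bash
python3 - <<'E'
from h import *
manip.move_linear([0.564,0.108,0.222],feed=0.1); manip.pause(.3)
manip.move_linear([0.564,0.108,0.190],feed=0.06); manip.pause(.2)
g=manip.move_linear([0.564,0.108,0.174],feed=0.02,guard=3); s=manip.sense(); print(g,s["clock"],s["ee_pos"],s["force"])
np.set_printoptions(precision=3)
E
```

```text
True 11.5083 [0.56455969 0.10827167 0.18123845] [0.46987396 1.22051134 4.94143542]
```

Contact came at TCP z 0.181, exactly 70 mm above the grasp height. Now release, retreat and look for the rib.

```bash
python3 - <<'E'
from h import *
manip.move_linear([0.5645,0.1083,0.1815],feed=0.02)
manip.ungrasp(); s=manip.sense(); 
manip.move_linear([0.5645,0.1083,0.30],feed=0.1)
q0=manip.sense()["joint_pos"]; best=[]
for phi in(np.pi/2+.009,-np.pi/2+.009):
    for a in(([.54,-.151,.086],0),([.545,-.04,.086],-.143)):
        q=manip.ik(a[0],down(phi+a[1])); print(phi,None if q is None else q.round(2))
# camera look from behind: keep camera side
phi=np.pi/2+.009
qa=manip.ik([.54,-.151,.086],down(phi)); qb=manip.ik([.54,-.151,.086],down(phi-np.pi))
if qa is None or (qb is not None and abs(qb-q0).max()<abs(qa-q0).max()): phi-=np.pi
print("phi",phi)
manip.reach([.54,-.08,.30],down(phi)); manip.pause(.3)
s=manip.sense(); im=manip.read_camera("wrist"); print(s["clock"],s["ee_pos"])
np.savez("w2.npz",im=im,ee_pos=s["ee_pos"],eef_rot=s["eef_rot"])
c=cam("wrist",s)
P=[]
for (x,y,a,z) in((.5723,.1075,-.1343,.08),(.5477,-.1502,.009,.07)):
    R=np.array([[np.cos(a),-np.sin(a)],[np.sin(a),np.cos(a)]])
    for b in((-.075,.07),(-.075,-.07),(.059,-.07),(.059,.07)): P.append([*(R@b+[x,y]),z])
uv=proj(c,P); print(uv.round(1).tolist())
v=cv2.convertScaleAbs(im[:,:,::-1],alpha=1.4); 
v=cv2.resize(v,(800,600),interpolation=cv2.INTER_CUBIC)
for u in uv: cv2.drawMarker(v,tuple(int(k) for k in np.round((u+.5)*800/560-.5)),(0,0,255),0,9,1)
cv2.imwrite("pics/w2.png",v)
E
```

```text
1.5797963267948965 [-0.17  0.45  0.46  1.91 -0.26  0.84  2.01]
1.5797963267948965 [-0.37  0.42  0.45  1.95 -0.25  0.83  1.65]
-1.5617963267948967 [-0.49  0.59  0.92  1.92 -0.59  0.92 -0.84]
-1.5617963267948967 [-0.7   0.57  0.92  1.95 -0.57  0.9  -1.19]
phi -1.5617963267948967
15.35 [ 0.54011443 -0.07957283  0.2999366 ]
[[69.3, 218.0], [180.0, 233.2], [186.3, 124.8], [63.9, 106.4], [280.3, 243.6], [385.3, 243.8], [396.1, 139.6], [280.5, 139.5]]
```

View pics/w2.png

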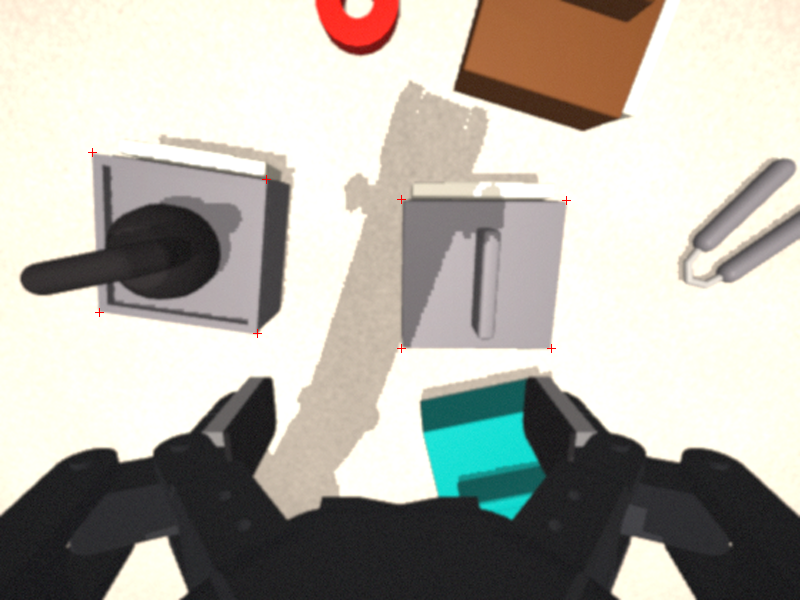

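The kettlebell stands upright in the tray around (160,250). The predicted corners fall within about 1–2 px of the units, so the poses are good. I'll grip the rib, slide clear, turn and butt the units.

```bash
python3 - <<'E'
from h import *
np.set_printoptions(precision=4,suppress=True)
L=np.array([.5477,-.1505]);la=.009;F=np.array([.5725,.1077]);fa=-.1345
R=lambda a:np.array([[np.cos(a),-np.sin(a)],[np.sin(a),np.cos(a)]])
z=.086
p=L+R(la)@[-.008,0]; o=down(la-np.pi/2)
manip.reach([*p,.17],o)
print(manip.move_linear([*p,z],feed=0.08,guard=8))
manip.close_gripper(70); s=manip.sense(); print(s["clock"],s["opening"],s["grip_force"],s["force"],s["ee_pos"])
fin=lambda d:F+R(fa)@[-.008,-.140-d]
a=p+(fin(.03)-p)*.4
manip.move_linear([*a,z],feed=.07)
manip.move_linear([*fin(.02),z],down(fa-np.pi/2),feed=.05); manip.pause(.2)
s=manip.sense(); print(s["clock"],s["force"],s["ee_pos"])
g=manip.move_linear([*fin(-.006),z],feed=.02,guard=12); s=manip.sense()
d=R(fa).T@(s["ee_pos"][:2]-F); print(g,s["clock"],s["force"],s["ft_torque"],s["ee_pos"],"rel",d,s["opening"])
E
```

```text
False
17.8917 0.14696901951536875 69.95349884033203 [-0.0994 -3.1178 -0.9941] [ 0.5398 -0.1514  0.0862]
20.2 [-0.7739 -6.0062  4.0278] [ 0.5426 -0.0525  0.0864]
False 21.65 [ -1.4439 -12.6848   4.0045] [-2.2046  0.2604 -0.0319] [ 0.5456 -0.0299  0.0865] rel [-0.0082 -0.14  ] 0.1525026422527192
```

```bash
python3 - <<'E'
from h import *
np.set_printoptions(precision=4,suppress=True)
F=np.array([.5725,.1077]);fa=-.1345
R=lambda a:np.array([[np.cos(a),-np.sin(a)],[np.sin(a),np.cos(a)]])
fin=lambda d:F+R(fa)@[-.008,-.140-d]
z=.086
manip.move_linear([*fin(-.014),z],feed=.02,guard=25); s=manip.sense()
print(s["clock"],s["force"],s["ft_torque"],"rel",R(fa).T@(s["ee_pos"][:2]-F),Ro.from_rotvec(s["eef_rot"]).as_matrix()[:2,1])
manip.move_linear([*fin(-.003),z],feed=.03)
s=manip.sense();print(s["force"],"rel",R(fa).T@(s["ee_pos"][:2]-F))
manip.ungrasp(); p=manip.sense()["ee_pos"]
manip.move_linear([p[0],p[1],.20],feed=.1)
manip.reach([.50,-.02,.33],down(fa-np.pi/2)); manip.pause(.3)
s=manip.sense(); im=manip.read_camera("wrist"); np.savez("w3.npz",im=im,ee_pos=s["ee_pos"],eef_rot=s["eef_rot"])
c=cam("wrist",s); uv=proj(c,[[*F,.07]])[0]; print(s["clock"],uv)
v=cv2.convertScaleAbs(im[:,:,::-1],alpha=1.4); x0=int(max(0,min(uv[0]-70,360)));y0=int(max(0,min(uv[1]-75,270)))
print(x0,y0); cv2.imwrite("pics/w3.png",cv2.resize(v[y0:y0+150,x0:x0+200],None,fx=4,fy=4,interpolation=cv2.INTER_CUBIC))
E
```

```text
22.2 [ -3.8375 -25.0404   6.0786] [-4.6879  0.8246  0.1451] rel [-0.0082 -0.1397] [-0.1422 -0.9897]
[-1.0595 -6.4301  5.2088] rel [-0.0082 -0.1403]
25.6167 [175.9664 147.6412]
105 72
```

View pics/w3.png

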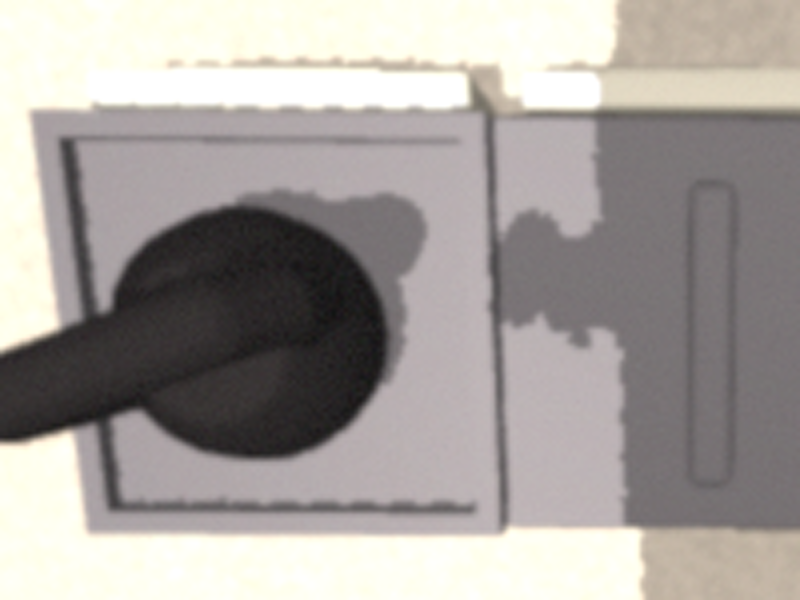

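The picture shows the units butted with no gap along the seam, from (490,112) to (503,530). Front and back edges line up to within about a millimetre, and the kettlebell is upright inside the tray. Handing in.

```bash
python3 -c "
from rig import manip
print(manip.hand_in(), manip.sense()['clock'])"
```

```text
the job is handed in; nothing more can be done
the job is handed in; nothing more can be done
```

The kettlebell is upright in the tray and the loose unit is butted flush and in line against the screwed-down one; I handed the job in just after 25.6 s, with no verdict shown, and never touched the shaker, trainer or collar.

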